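Lock the stop, roll the instrument box to it and lift it into the tray

TASK

Press the stop's cam lever right down so that the stop is locked on its rail where it now stands. Then roll the steel instrument box along the rollers, without lifting it or ramming the stop, until it rests against the stop. Lift it off level and set it down gently, flat on the floor of the shallow white tray, and leave the other things on the bench as they are.

Things in the scene. Friction and masses are not known exactly. Their poses are not given: they have to be found in the camera images.
- track: Fixed bench roller track, 540 mm long (y) x 130 mm; origin on the bench under its middle, x away from the robot. 17 level free rollers, 30 mm apart, tops 66 mm up; a pushed box coasts a few cm. Rails (tops 74 mm) at x = +45 to +57 and -73 to -45 mm guide the box. The sliding stop rides on the near (-x) rail, toward the -y end; the box starts toward the +y end and rolls to -y.
- end_stop: The sliding stop: steel saddle on the near rail (x = -80 to -45 mm) with a cross arm over the rollers and the cam lever on top; origin at roller-top height, in the plane of its face, over the middle of the rollers; axes as the track's. Unlocked it slides along the rail at about 4 N; locked it holds more than 25 N.
- stop_face (a point): Middle of the sliding stop's rubber face (72 mm wide, 30 mm high), 20 mm above the roller tops, over the middle of the rollers; axes as the track's. It looks along +y, toward the box. It sits on an aluminium cross arm that reaches from the saddle on the near rail across the rollers, up to 38 mm above their tops.
- lever (a joint): Angle of the stop's cam lever (rad): 0 upright (open), 1.5 fully down, lying along the near rail toward -y (locked). Starts at 0.05 to 0.45. It turns at about 2 N near the tip to about 1.1, then the cam bites and it takes up to about 5 N; it stays where it is left.
- lever_hinge (a point): Hinge axis of the cam lever (along the track's x), on top of the stop's saddle over the near rail, 38 mm above the roller tops; axes as the track's.
- lever_tip (a point): Tip of the cam lever, a black bar 18 mm wide (x) and 7 mm thick, 88 mm from its hinge. Its z axis points from hinge to tip, its y axis out of the face to push (the side toward the box, which becomes the top when it lies down).
- box_center (a point): Centre of the closed stainless instrument box, half-way up its body (22 mm above its underside). 160 mm long (y, along the track), 80 mm wide (x), 44 mm high without its handle; 0.4 to 0.75 kg, balanced about the middle.
- box_handle (a point): Middle of the fixed handle's bar on top of that box: round steel, 9 mm diameter, along the box's length (y), its centre 32 mm above the lid and 76 mm above the underside, straight for 76 mm, on two posts 92 mm apart. Axes as the box's.
- tray: The shallow white tray, 140 mm (x) by 230 mm (y), 22 mm high; origin on the bench under its centre. It stands fast in one of the two places between robot and track, the basket in the other.
- tray_floor (a point): Centre of the white tray's inner floor, 5 mm above the bench; axes as the tray's. Inside it is 220 mm long (y) by 130 mm wide (x), walls 5 mm thick, rim 22 mm above the bench; the box fits with its length along the tray's.
- basket: Bystander: perforated steel wash basket 130 x 200 x 60 mm, in the other of the two places; origin under its centre.
- flat_case: Bystander: flat steel case without a handle, 95 x 190 x 32 mm, beyond the track; origin under its centre.
- bur_block: Bystander: clear bur block 50 x 50 mm, 54 mm high with its burs, between tray and basket; origin under its centre.
- bottle: Bystander: amber bottle, 64 mm diameter, 170 mm high, to the left; origin under its centre.
- bowl: Bystander: steel bowl, 100 mm diameter, 40 mm high, to the left; origin under its centre.
- cradle: Bystander: black handpiece cradle 70 x 50 mm, about 75 mm high, beyond the track; origin under its centre.
- motor_unit: Bystander: grey and black micromotor unit 150 x 110 x 83 mm, to the right; origin under its centre.
- jar: Bystander: glass jar with a steel cap, 68 mm diameter, 75 mm high, beyond the track on the right; origin under its centre.
Mind the look-alikes: they are no part of the job. What is shaped like the part that bears box_center but purple is not meant.

How it is judged:
By the outcome, as a careful person would: the job done as asked, in the order asked, and still so for the second after the job is handed in, with the robot touching nothing.
It also fails if it takes over 72 s, if anything falls off the work surface, if the arm or the gripper's body presses on something with over 40 N, if the wrist force passes 120 N, or if a joint passes its speed limit or range.

ROBOT

A 6-joint arm with a two-finger parallel gripper is mounted at the origin on the work surface. World frame = base frame: x ahead of the robot, y to its left, z up, the work surface at z = 0. Lengths are in mm, angles in degrees, forces in N, time in s.
With the tool pointing down it reaches from about 400 to 825 mm from the base axis. Payload 7 kg.
Tool frame: the origin (TCP) lies midway between the tips of the shut fingers; the grasp point (between the pads) lies 19 mm behind it; z points along the fingers, y is the line along which they close (so a half turn about z gives the same grasp; the last joint's range is limited). The gripper opens to 88 mm and grips with 3 to 60 N. Pads are 19 mm wide; open, the fingers measure 130 mm over their backs; the gripper's body (78 mm by 193 mm) begins 47 mm behind the grasp point.
Start: joints at [82.282, 20.546, 0.682, 0, -70.136, -16.507], TCP at [276.969, 615.535, 226.561] pointing down, gripper open.
Joint ranges: [-176.03, 176.03], [-82.01, 121.73], [-58.28, 71.71], [-173.87, 95.51], [-174.79, -0.11], [-173.66, 173.66]. Speed limits (degrees/s): [136.94, 136.94, 172.46, 180, 180, 180].

INTERFACE

Orientations are given as [roll, pitch, yaw] about the fixed x, y, z axes, in that order (R = Rz(yaw) Ry(pitch) Rx(roll)).
In Python, from rig import manip gives the robot as it stands. The module is installed in compiled form; this text tells all that it offers.
- The arm moves only by the tool jog_arm, never from a script. Its arguments are lists of equal length, an entry for each row: "slide": the shift along the tool's x, y, z each as a share of 5 cm, from -1 to 1, a list of three; "rotation": the turn, a rotation vector about the tool's x, y, z each as a share of 10 degrees, from -1 to 1, a list of three. In form: {"slide": [[x, y, z], ...], "rotation": [[wx, wy, wz], ...]}. A call has 1 to 10 rows; each row shifts and turns the commanded pose from where the row before left it, along the tool's axes as they then stand; what a row does not reach is not made up. A row lasts 1/8 s, in which the tool goes at most 62.5 mm and 10.7 degrees, less where a joint would pass 70% of its speed; a pose out of reach is approached as far as the arm can. A call with a number of a shift or a turn outside -1 to 1 is refused whole. A call with a gripper value outside its range is refused whole. "fingers" is the opening, from -1 (shut) to 1 (fully open), set as the call begins (left out, the last holds). The fingers move at their own pace and stop on an object; the grip force is fixed at half the most. Time passes only in rows, so rows that do not move let the fingers close. It gives the time, the measured TCP pose, the force, the opening and the grip force at its end, in the units of the state.
- manip.read_state(): the state, without advancing time (a new reading comes with each control period).
- manip.read_camera(name): name is "scene" or "side" or "wrist"; returns (picture, depth): 400x640x3 uint8, red, green, blue; 400x640 float32, mm along the optical axis (not along the pixel's ray), 0 where there is no reading.
- manip.camera_params(name): a dict with "fx", "fy", "cx", "cy" (pixels), "k1" (the pictures are not rectified: a ray, as slopes to the right and down, at radius r is drawn at 1 + k1 r^2 times it, then the intrinsics apply), "world_from_camera" (4x4, takes a point from camera to world coordinates); the wrist camera has in their place "T_tool_cam" (4x4, takes a point from camera to tool coordinates, whose origin is the TCP and whose axes are the flange's). Camera axes: x right, y up, looking along -z (the intrinsics and any distortion apply to the point x, -y, -z); pixel columns grow to the right and rows downward; lengths in mm; the calibration is good to about 2 mm. A picture is of the moment at which its call begins: read the wrist's pose just before it. camera_params takes no time and is no camera call.
- manip.close_job(): hands the job in; it is judged then, once.
The state is a dict: "time": time; "joints": joint angles; "joint_vel": joint speeds; "joint_efforts": joint torques, N m; "tool_pos": TCP position; "tool_rot": TCP orientation; "force": force on the tool from outside, world axes, zero at the start; "torque": the same for the moment, N m; "grip_width": finger opening in mm; "grip_force": force on a finger pad.
Only numpy, scipy, OpenCV 4.12 (cv2) and the standard library are available. Lean on these libraries where they do the work, as an engineer would, in place of code of your own. Each camera call takes 0.05 s, during which the arm holds its last target. There are 200 camera calls.

## Working session

There is one attempt and no reset: what is moved stays moved. The work goes in short steps, Python scripts to look and compute and a tool call to move; the robot and the scene stay as the last step left them, time stands still between calls to the robot, and variables do not carry over. Pictures are saved under pics/ and viewed, at most 13 in all, crops included, and the job is handed in when it is done.

Besides the shell and the picture viewer there is one more tool, called after "Call:" by a JSON object that holds its "fn" and its "kwargs". jog_arm: Moves the arm, as the interface text tells. Shift numbers are shares of 5 cm and turn numbers shares of 10 degrees, none past 1 either way. Its arguments: {"type":"object","properties":{"slide":{"type":"array","items":{"type":"array","items":{"type":"number"}}},"rotation":{"type":"array","items":{"type":"array","items":{"type":"number"}}},"fingers":{"type":"number"}},"required":["slide","rotation"]}

```bash
mkdir -p pics; cat > h.py <<'E'
import numpy as np, cv2
from rig import manip
from scipy.spatial.transform import Rotation as R
def grab(name):
    s=manip.read_state(); im,d=manip.read_camera(name); p=manip.camera_params(name)
    if name=="wrist":
        T=np.eye(4);T[:3,:3]=R.from_euler('xyz',s['tool_rot'],degrees=True).as_matrix();T[:3,3]=s['tool_pos']
        W=T@np.array(p['T_tool_cam'])
    else: W=np.array(p['world_from_camera'])
    return im,d,p,W
def cloud(d,p,W):
    h,w=d.shape; v,u=np.mgrid[:h,:w].astype(float)
    K=np.array([[p['fx'],0,p['cx']],[0,p['fy'],p['cy']],[0,0,1.]])
    q=cv2.undistortPoints(np.stack([u.ravel(),v.ravel()],1)[:,None],K,np.array([p['k1'],0,0,0,0.]))[:,0].reshape(h,w,2)
    c=np.stack([q[...,0]*d,-q[...,1]*d,-d,np.ones_like(d)],-1)
    P=(c@W.T)[...,:3]; P[d==0]=np.nan
    return P
def save(n,im): cv2.imwrite(f'pics/{n}.png',im[...,::-1])
E
python3 - <<'E'
from h import *
s=manip.read_state(); print(s['time'],s['tool_pos'],s['tool_rot'],s['force'],s['grip_width'])
for n in ['scene','side']:
    im,d,p,W=grab(n); P=cloud(d,p,W); np.savez(n+'.npz',im=im,d=d,P=P,W=W); save(n+'0',im); print(n,W[:3,3].round(), -W[:3,2])
E
```

```text
0.0 [276.78433993 615.10598085 225.6300057 ] [ 1.79905893e+02 -8.22084301e-03 -2.42308676e+01] [ 0.02097561 -0.39188532 -0.30579292] 87.31231563372515
scene [1449. -450. 1723.] [-0.45202106  0.24743435 -0.85700245]
side [-334. -909.  894.] [ 0.61195793  0.61331934 -0.49934646]
```

View pics/scene0.png

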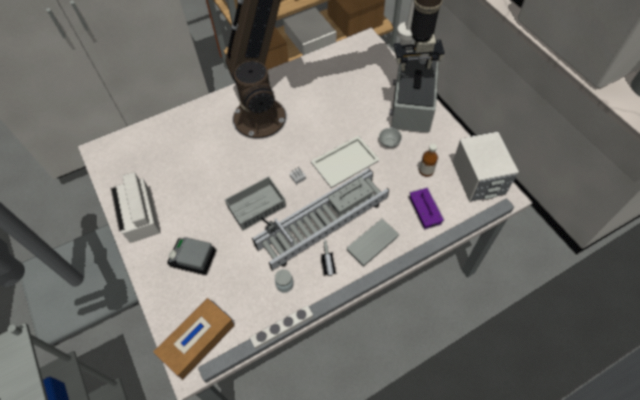

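View pics/side0.png

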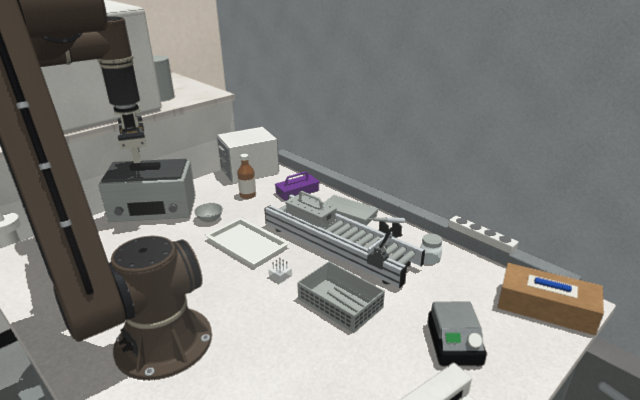

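The scene view shows the track from about (262,240) to (380,190) with the box at (355,190), the tray at (345,162), the basket at (255,203) and the purple look-alike at (426,208). In the side view the lever is near (383,240) and the box handle near (305,200). Next I'll enlarge both.

```bash
python3 - <<'E'
from h import *
a=np.load('side.npz'); c=cv2.resize(a['im'][175:300,195:455],None,fx=3,fy=3,interpolation=cv2.INTER_CUBIC)
b=np.load('scene.npz'); e=cv2.resize(b['im'][135:270,220:420],None,fx=3.9,fy=3.9,interpolation=cv2.INTER_CUBIC)
save('side_c',c); save('scene_c',e); print(c.shape,e.shape)
# tray: white pixels region, track: heights
for n,q in(('scene',b),('side',a)):
    P=q['P'].reshape(-1,3); P=P[np.isfinite(P).all(1)]
    m=(P[:,0]>350)&(P[:,0]<850)&(abs(P[:,1])<450)
    P=P[m]; print(n,'bench z',np.median(P[P[:,2]<8][:,2]))
    for lo,hi in((14,30),(60,70),(70,80),(80,100),(100,118),(118,130),(130,145),(145,200)):
        S=P[(P[:,2]>lo)&(P[:,2]<hi)]
        if len(S): print(lo,hi,len(S),S.min(0).round(),S.max(0).round())
    # top-down map
    M=np.zeros((300,450))
    i=((P[:,0]-350)/2).astype(int).clip(0,299); j=((450-P[:,1])/2).astype(int).clip(0,449)
    np.maximum.at(M,(i,j),P[:,2]); 
    col=cv2.applyColorMap((M/160*255).clip(0,255).astype(np.uint8),cv2.COLORMAP_JET); cv2.imwrite(f'pics/top_{n}.png',cv2.resize(cv2.flip(col,0),None,fx=1.7,fy=1.7,interpolation=cv2.INTER_NEAREST))
E
```

```text
(375, 780, 3) (526, 780, 3)
scene bench z -1.3632039500949986
14 30 1625 [ 350. -450.   14.] [850. 450.  30.]
60 70 1436 [ 350. -448.   60.] [831. 450.  70.]
70 80 1329 [ 518. -450.   70.] [821. 449.  80.]
80 100 414 [ 510. -450.   80.] [814. 449. 100.]
100 118 792 [ 558. -229.  100.] [677. 450. 118.]
118 130 42 [ 570. -230.  118.] [639. 449. 129.]
130 145 42 [ 572. -230.  131.] [615. 153. 145.]
145 200 52 [ 571. -248.  145.] [617. 147. 192.]
side bench z 1.5787500650754964
14 30 2296 [ 350. -449.   14.] [845. 449.  30.]
60 70 1702 [ 350. -447.   60.] [816. 449.  70.]
70 80 1709 [ 504. -447.   70.] [813. 449.  80.]
80 100 560 [ 505. -450.   80.] [800. 450. 100.]
100 118 825 [ 553. -230.  100.] [672. 450. 118.]
118 130 36 [ 566. -229.  119.] [623. 449. 129.]
130 145 60 [ 566. -233.  130.] [613. 159. 145.]
145 200 90 [ 565. -248.  145.] [614. 146. 188.]
```

View pics/side_c.png

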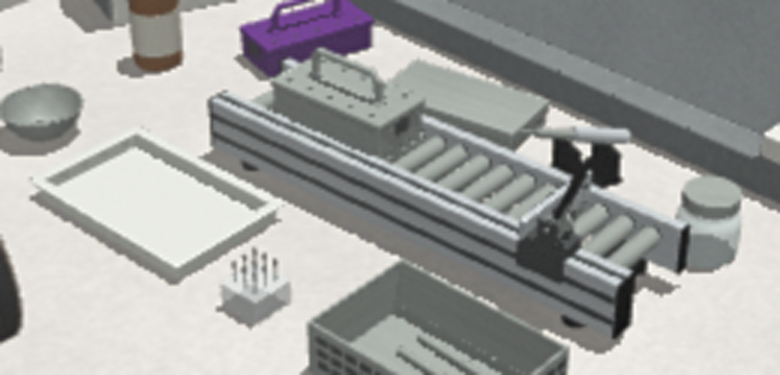

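View pics/scene_c.png

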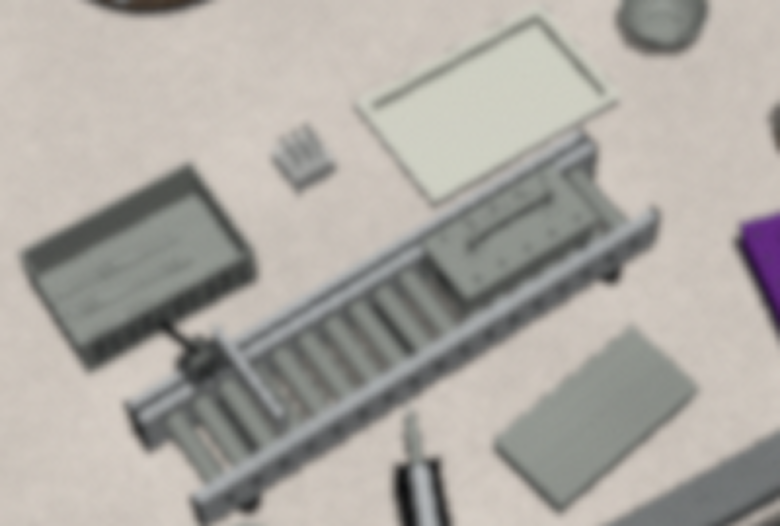

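In the side crop, the box with its handle is at (345,95), the lever leans toward the upper right at (570,190) on the saddle at (548,245), and the tray is at (155,200). The scene crop shows the same layout: box at (515,230), cross arm at (250,375), tray at (490,105). Now I'll fit the numbers.

```bash
cat > fit.py <<'E'
from h import *
for n in('scene','side'):
    q=np.load(n+'.npz'); P=q['P'].reshape(-1,3); C=q['im'].reshape(-1,3).astype(int)
    def roi(x0,x1,y0,y1,z0,z1):
        with np.errstate(invalid='ignore'): return (P[:,0]>x0)&(P[:,0]<x1)&(P[:,1]>y0)&(P[:,1]<y1)&(P[:,2]>z0)&(P[:,2]<z1)
    def rect(m,t):
        S=P[m]; r=cv2.minAreaRect(S[:,:2].astype(np.float32)); print(n,t,len(S),'c',np.round(r[0],1),'sz',np.round(r[1],1),'ang',round(r[2],1),'z',np.median(S[:,2]).round(1))
    rect(roi(500,760,-60,320,104,116)&(C.max(1)>60),'lid')
    rect(roi(500,760,0,320,136,150),'handle')
    rect(roi(480,760,-350,350,69,79),'railtops')
    rect(roi(350,560,-50,350,15,27),'trayrim')
    w=roi(350,560,-50,350,0,12)&(C.min(1)>180)&(C[:,0]-C[:,2]<12)
    S=P[roi(480,700,-330,-30,112,220)]
    for z in range(112,200,8):
        k=S[(S[:,2]>=z)&(S[:,2]<z+8)]
        if len(k): print('  lever z',z,len(k),k.mean(0).round(1),k.min(0).round(),k.max(0).round())
E
python3 fit.py
```

```text
scene lid 601 c [608.  107.6] sz [ 85.4 165. ] ang 7.2 z 109.8
scene handle 54 c [607.  104.3] sz [12.2 96.5] ang 6.0 z 144.3
scene railtops 1222 c [628.  -19.6] sz [558.5 271.2] ang 89.1 z 73.3
scene trayrim 325 c [448.1 157.8] sz [383.7 194.7] ang 89.5 z 22.0
  lever z 112 12 [ 592.7 -209.9  115.1] [ 567. -226.  112.] [ 663. -183.  119.]
  lever z 120 5 [ 584.1 -223.4  125. ] [ 581. -230.  121.] [ 589. -219.  128.]
  lever z 128 8 [ 580.2 -223.2  131.5] [ 572. -227.  128.] [ 586. -218.  135.]
  lever z 144 2 [ 581.1 -229.3  146.1] [ 576. -230.  145.] [ 587. -228.  148.]
  lever z 152 3 [ 582.6 -233.4  156.1] [ 571. -234.  152.] [ 589. -232.  159.]
  lever z 160 5 [ 587.7 -233.9  163.1] [ 584. -237.  160.] [ 592. -231.  167.]
  lever z 168 3 [ 587.8 -240.3  173. ] [ 586. -243.  171.] [ 590. -238.  174.]
  lever z 176 8 [ 580.7 -242.5  179.8] [ 574. -248.  177.] [ 589. -237.  182.]
  lever z 184 5 [ 580.9 -244.   186.5] [ 571. -247.  184.] [ 589. -241.  191.]
  lever z 192 1 [ 584.2 -246.3  192.3] [ 584. -246.  192.] [ 584. -246.  192.]
side lid 596 c [603.6 107.7] sz [ 86.2 167.5] a
[... 303 characters left out ...]
 10 [ 572.6 -223.1  123.6] [ 566. -228.  120.] [ 584. -215.  128.]
  lever z 128 9 [ 570.  -227.   132.1] [ 566. -231.  129.] [ 578. -222.  135.]
  lever z 136 7 [ 571.  -229.8  140. ] [ 566. -232.  137.] [ 580. -227.  141.]
  lever z 144 8 [ 571.7 -232.   147. ] [ 565. -235.  144.] [ 580. -228.  149.]
  lever z 152 10 [ 572.2 -235.4  156.2] [ 569. -239.  152.] [ 582. -231.  160.]
  lever z 160 9 [ 574.  -238.4  164.2] [ 568. -242.  161.] [ 586. -232.  168.]
  lever z 168 9 [ 571.1 -240.5  172. ] [ 565. -244.  168.] [ 578. -234.  175.]
  lever z 176 8 [ 573.1 -243.8  178.7] [ 567. -246.  176.] [ 582. -238.  182.]
  lever z 184 13 [ 576.1 -245.1  185.8] [ 567. -248.  184.] [ 586. -240.  188.]
```

```bash
python3 - <<'E'
from h import *
a=cv2.imread('pics/top_scene.png'); print(a.shape)
E
```

```text
(510, 765, 3)
```

View pics/top_side.png

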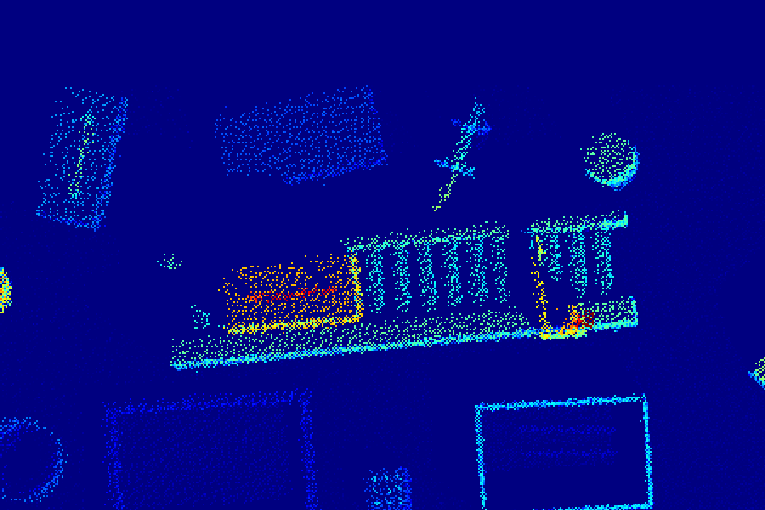

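The height map shows the track at about 5° yaw, the box at cols 228-360, the stop arm at col 540, the lever (red) at (583,320) and the tray at cols 105-312 with its centre near x 415, y 205.

```bash
cat > fit2.py <<'E'
from h import *
from scipy.optimize import minimize
A={n:np.load(n+'.npz') for n in('scene','side')}
for n,q in A.items():
    P=q['P'].reshape(-1,3); P=P[np.isfinite(P).all(1)]
    def roi(x0,x1,y0,y1,z0,z1): return P[(P[:,0]>x0)&(P[:,0]<x1)&(P[:,1]>y0)&(P[:,1]<y1)&(P[:,2]>z0)&(P[:,2]<z1)]
    # rail yaw: outer upper edge of the near rail: min x per y bin at z 70-77
    S=roi(490,610,-290,250,71,78); e=[]
    for y in range(-270,250,15):
        k=S[(S[:,1]>=y)&(S[:,1]<y+15)]
        if len(k)>2 and not -240<y<-170: e.append(k[k[:,0].argmin()][:2])
    e=np.array(e); c=np.polyfit(e[:,1],e[:,0],1)
    for _ in range(3):
        r=e[:,0]-np.polyval(c,e[:,1]); e=e[abs(r)<4] if (abs(r)<4).sum()>8 else e; c=np.polyfit(e[:,1],e[:,0],1)
    yaw=-np.degrees(np.arctan(c[0])); print(n,'rail yaw',yaw.round(2),'edge x at y0',c[1].round(1),len(e))
    a=np.radians(yaw); ux=np.array([np.cos(a),np.sin(a)]); uy=np.array([-np.sin(a),np.cos(a)])
    F=lambda S:np.c_[S[:,:2]@ux,S[:,:2]@uy,S[:,2]]
    S=F(roi(480,760,-330,330,55,79)); print(' track frame extents x',np.percentile(S[:,0],[.5,99.5]).round(1),'y',np.percentile(S[:,1],[.3,99.7]).round(1))
    S=F(roi(590,720,-260,-120,85,106)); h=np.histogram(S[:,1],bins=np.arange(-260,-100,4)); print(' arm y',[(int(b),int(k)) for b,k in zip(h[1],h[0]) if k], 'x',S[:,0].min().round(),S[:,0].max().round())
    S=F(roi(500,760,0,320,104,116)); print(' lid x',np.percentile(S[:,0],[1,99]).round(1),'y',np.percentile(S[:,1],[1,99]).round(1))
    S=F(roi(500,760,0,320,138,152)); print(' handle x',S[:,0].mean().round(1),'y',S[:,1].min().round(1),S[:,1].max().round(1),'slope deg',np.degrees(np.polyfit(S[:,1],S[:,0],1)[0]).round(1))
    S=F(roi(530,620,-280,-190,125,200)); print(' lever x',np.percentile(S[:,0],[5,95]).round(1),'lean',np.degrees(np.arctan(np.polyfit(S[:,2],S[:,1],1)[0])).round(1),'zmax',S[:,2].max().round(1),'y at z145',np.polyval(np.polyfit(S[:,2],S[:,1],1),145).round(1))
    S=roi(330,510,70,340,14,26); r=cv2.minAreaRect(S[:,:2].astype(np.float32)); print(' tray',r,len(S))
E
python3 fit2.py
```

```text
scene rail yaw 5.73 edge x at y0 545.0 29
 track frame extents x [455.6 736.5] y [-357.9  191. ]
 arm y [(-260, 1), (-256, 1), (-252, 25), (-248, 19), (-244, 18), (-240, 3)] x 565.0 653.0
 lid x [575.7 655.9] y [-34.9 125.8]
 handle x 615.6 y -0.4 91.5 slope deg -1.4
 lever x [546.2 563.5] lean -20.4 zmax 192.3 y at z145 -285.9
 tray ((412.7125244140625, 207.15371704101562), (261.36181640625, 168.02931213378906), 88.97502136230469) 411
side rail yaw 5.12 edge x at y0 540.5 30
 track frame extents x [455.7 740.3] y [-358.5  197.9]
 arm y [(-248, 6), (-244, 31), (-240, 13), (-236, 8), (-232, 2)] x 568.0 653.0
 lid x [570.6 649.3] y [-27.8 130. ]
 handle x 610.9 y 4.9 94.5 slope deg -1.2
 lever x [543.2 558.2] lean -19.2 zmax 187.8 y at z145 -281.6
 tray ((408.53839111328125, 203.22836303710938), (157.74581909179688, 252.00265502929688), 3.561408281326294) 620
```

Call:
{"fn": "jog_arm", "kwargs": {"slide": [[0,0,-0.25],[0,0,-0.25],[0,0,-0.25],[0,0,-0.25],[0,0,-0.25],[0,0,-0.25],[0,0,0]], "rotation": [[0,0,0.86],[0,0,0.86],[0,0,0.86],[0,0,0.86],[0,0,0.86],[0,0,0.86],[0,0,0.87]], "fingers": -1}}

```text
time: 0.98
tool_pos: [277.1, 615.8, 302.4]
tool_rot: [-180.0, 0.1, -84.8]
force: [1.1, 0.3, -0.4]
grip_width: 23.3
grip_force: 0.0
```

Call:
{"fn": "jog_arm", "kwargs": {"slide": [[0.8,-0.25,0],[0.8,-0.25,0],[0.8,-0.25,0],[0.8,-0.25,0],[0.8,-0.25,0],[0.8,-0.25,0],[0.8,-0.25,0],[0.8,-0.25,0],[0.8,-0.25,0],[0,0,0]], "rotation": [[0,0,0],[0,0,0],[0,0,0],[0,0,0],[0,0,0],[0,0,0],[0,0,0],[0,0,0],[0,0,0],[0,0,0]]}}

```text
time: 2.22
tool_pos: [423.7, 265.7, 301.6]
tool_rot: [180.0, -0.0, -84.7]
force: [-0.2, 1.2, 0.2]
grip_width: -0.0
grip_force: 0.0
```

```bash
python3 - <<'E'
from h import *
im,d,p,W=grab('wrist'); P=cloud(d,p,W); np.savez('w1.npz',im=im,d=d,P=P,W=W); print(np.array(p['T_tool_cam']).round(2),p['fx'],d[d>0].min(),d.max())
E
```

```text
[[   0.      0.96    0.3    80.17]
 [   1.     -0.     -0.      0.18]
 [  -0.      0.3    -0.96 -157.39]
 [   0.      0.      0.      1.  ]] 308.4078915242762 56.951458 566.72504
```

Call:
{"fn": "jog_arm", "kwargs": {"slide": [[0.8,-0.235,0],[0.8,-0.235,0],[0.8,-0.235,0],[0.8,-0.235,0],[0.8,-0.235,0],[0.8,-0.235,0],[0.8,-0.235,0],[0.8,-0.235,0],[0.8,-0.235,0],[0,0,0]], "rotation": [[0,0,0],[0,0,0],[0,0,0],[0,0,0],[0,0,0],[0,0,0],[0,0,0],[0,0,0],[0,0,0],[0,0,0]]}}

```text
time: 3.52
tool_pos: [563.7, -81.6, 300.4]
tool_rot: [179.9, -0.0, -84.7]
force: [-0.4, 0.3, -0.1]
grip_width: 0.6
grip_force: 0.0
```

```bash
cat > fit3.py <<'E'
from h import *
a=np.radians(5.4); ux=np.array([np.cos(a),np.sin(a)]); uy=np.array([-np.sin(a),np.cos(a)])
def F(S): return np.c_[S[:,:2]@ux,S[:,:2]@uy,S[:,2]]
def run(f):
    P=np.load(f)['P'].reshape(-1,3); P=F(P[np.isfinite(P).all(1)])
    def roi(x0,x1,y0,y1,z0,z1): return P[(P[:,0]>x0)&(P[:,0]<x1)&(P[:,1]>y0)&(P[:,1]<y1)&(P[:,2]>z0)&(P[:,2]<z1)]
    pr=lambda t,S:print(f,t,len(S),*( [np.percentile(S,1,0).round(1),np.percentile(S,99,0).round(1)] if len(S) else []))
    pr('near rail',roi(530,590,-330,250,71,77)); 
    S=roi(530,590,-230,250,71,77); e=[]
    for y in range(-230,250,12):
        k=S[(S[:,1]>=y)&(S[:,1]<y+12)]
        if len(k)>20: e.append((y+6,np.percentile(k[:,0],2),np.percentile(k[:,0],98)))
    if len(e)>3:
        e=np.array(e); print('  edges: slope deg',np.degrees(np.polyfit(e[:,0],e[:,1],1)[0]).round(2),np.median(e[:,1:],0).round(1))
    pr('arm top',roi(590,680,-275,-200,100,109)); pr('saddle/lever',roi(530,580,-400,-200,100,215)); pr('bench',roi(300,800,-400,400,-10,8))
    S=roi(530,580,-400,-200,125,215)
    if len(S)>20:
        c=np.polyfit(S[:,2],S[:,1],1); print('  lever lean',np.degrees(np.arctan(c[0])).round(1),'y at104',np.polyval(c,104).round(1),'x',np.percentile(S[:,0],[3,97]).round(1))
    pr('lid',roi(560,680,-80,180,106,114)); S=roi(560,680,-80,180,138,152); pr('handle',S)
    if len(S)>20: print('  slope',np.degrees(np.polyfit(S[:,1],S[:,0],1)[0]).round(2),'mean',S.mean(0).round(1))
    S=roi(300,520,20,350,15,26)
    if len(S)>20: print('  tray',cv2.minAreaRect(S[:,:2].astype(np.float32)))
if __name__=='__main__':
    import sys
    im,d,p,W=grab('wrist'); P=cloud(d,p,W); np.savez('w2.npz',im=im,d=d,P=P,W=W); save('w2',im)
    for f in('w1.npz','w2.npz','scene.npz','side.npz'): run(f)
E
python3 fit3.py
```

```text
w1.npz near rail 3770 [541.4  32.1  71.3] [577.1 195.9  76. ]
  edges: slope deg -0.04 [541.7 576.5]
w1.npz arm top 0
w1.npz saddle/lever 0
w1.npz bench 55911 [303.4  12.   -2.7] [791.7 385.3   6.1]
w1.npz lid 6177 [574.9  40.5 106.8] [652.8 130.1 112. ]
w1.npz handle 591 [609.4  50.  138.3] [617.9  97.5 146.9]
  slope 0.69 mean [613.   73.3 143.9]
  tray ((426.5202941894531, 195.58563232421875), (307.1519470214844, 154.71044921875), 88.45120239257812)
w2.npz near rail 3826 [ 541.  -315.8   71.6] [568.6 113.   75.5]
  edges: slope deg 0.07 [541.2 568.1]
w2.npz arm top 522 [ 590.8 -243.9  100.1] [ 651.5 -233.6  105. ]
w2.npz saddle/lever 1768 [ 537.3 -294.1  101.3] [ 578.  -237.2  183.8]
w2.npz bench 48679 [ 305.3 -346.    -2.7] [795.6 140.9   6.2]
  lever lean -20.1 y at104 -264.4 x [545.  561.4]
w2.npz lid 0
w2.npz handle 0
scene.npz near rail 377 [ 540.5 -326.1   71.1] [585.  193.3  76.9]
scene.npz arm top 33 [ 591.  -247.5  100.3] [ 655.8 -236.7  108.2]
scene.npz saddle/lever 91 [ 538.9 -300.3  100.5] [ 576.3 -239.2  191. ]
scene.npz bench 11778 [ 304.9 -396.3   -9.1] [796.  392.8
[... 243 characters left out ...]
 192.49990844726562), (303.9404296875, 196.26324462890625), 88.19927978515625)
side.npz near rail 808 [ 532.1 -325.7   71.2] [578.8 191.5  76.9]
  edges: slope deg -0.19 [538.5 569.7]
side.npz arm top 21 [ 591.5 -247.8  101. ] [ 650.7 -234.1  106.6]
side.npz saddle/lever 196 [ 533.4 -300.   100.3] [ 575.9 -237.   187.4]
side.npz bench 11109 [ 302.  -397.6   -3.2] [788.1 392.2   7.6]
  lever lean -19.2 y at104 -270.1 x [541.5 559. ]
side.npz lid 546 [571.3 -30.7 106.3] [649.3 127.  113.9]
side.npz handle 64 [605.1   3.6 139.1] [617.9  89.6 149.7]
  slope -0.9 mean [611.2  45.3 144.7]
  tray ((426.72161865234375, 193.62112426757812), (311.35382080078125, 157.85130310058594), 88.22946166992188)
```

View pics/w2.png

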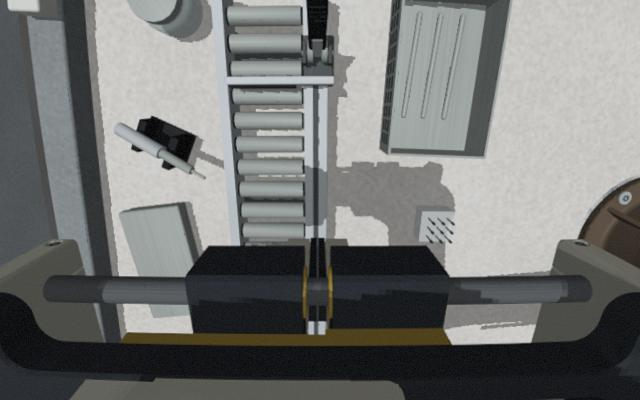

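The wrist view shows the stop arm at (280,80), the hinge at (318,50) and the rail and rollers below. The wrist, scene and side fits agree: lever at track x' about 553, hinge y' about -268, stop face y' about -235.

Call:
{"fn": "jog_arm", "kwargs": {"slide": [[0.55,0,0],[0.55,0,0.4],[0.55,0,0.6],[0.55,0,0.6],[0,0,0.6],[0,0,0.27],[0.3,0,0],[0.2,0,0],[0,0,0]], "rotation": [[0,0,0],[0,0,0],[0,0,0],[0,0,0],[0,0,0],[0,0,0],[0,0,0],[0,0,0],[0,0,0]]}}

```text
time: 4.7
tool_pos: [576.4, -215.5, 179.1]
tool_rot: [-179.9, -0.0, -84.6]
force: [-0.4, -0.4, 0.5]
grip_width: 0.7
grip_force: 0.0
```

Call:
{"fn": "jog_arm", "kwargs": {"slide": [[0.12,0,0.04],[0.13,0,0.03],[0.12,0,0.05],[0.12,0,0.05],[0.11,0,0.07],[0.11,0,0.07],[0.1,0,0.09],[0.1,0,0.09],[0.08,0,0.1],[0.08,0,0.1]], "rotation": [[0,0,0],[0,0,0],[0,0,0],[0,0,0],[0,0,0],[0,0,0],[0,0,0],[0,0,0],[0,0,0],[0,0,0]]}}

```text
time: 5.95
tool_pos: [580.9, -268.2, 143.1]
tool_rot: [180.0, 0.0, -84.5]
force: [-0.5, 1.7, 1.0]
grip_width: 0.0
grip_force: 0.9
```

Call:
{"fn": "jog_arm", "kwargs": {"slide": [[0.06,0,0.11],[0.06,0,0.11],[0.04,0,0.12],[0.04,0,0.12],[0,0,0]], "rotation": [[0,0,0],[0,0,0],[0,0,0],[0,0,0],[0,0,0]]}}

```text
time: 6.58
tool_pos: [581.6, -278.1, 119.9]
tool_rot: [179.9, 0.0, -84.5]
force: [-0.5, -0.1, -0.2]
grip_width: 0.4
grip_force: 0.0
```

Call:
{"fn": "jog_arm", "kwargs": {"slide": [[0.01,0,0.06],[0.01,0,0.06],[0,0,0.04],[0,0,0]], "rotation": [[0,0,0],[0,0,0],[0,0,0],[0,0,0]]}}

```text
time: 7.08
tool_pos: [582.0, -279.2, 112.8]
tool_rot: [-180.0, -0.0, -84.5]
force: [-0.9, -1.5, 3.4]
grip_width: 0.8
grip_force: 1.4
```

```bash
python3 - <<'E'
from h import *
s=manip.read_state(); print(s['tool_pos'],s['force'],s['torque'])
for n in('side','scene'):
    im,d,p,W=grab(n); P=cloud(d,p,W); np.savez(n+'2.npz',im=im,d=d,P=P,W=W)
    if n=='side': save('side2',cv2.resize(im[150:300,300:480],None,fx=4,fy=4,interpolation=cv2.INTER_CUBIC))
E
```

```text
[ 581.99602607 -279.23222716  112.83974775] [-0.85146296 -1.5327459   3.37434919] [-0.61817969  0.29978889 -0.00450448]
```

View pics/side2.png

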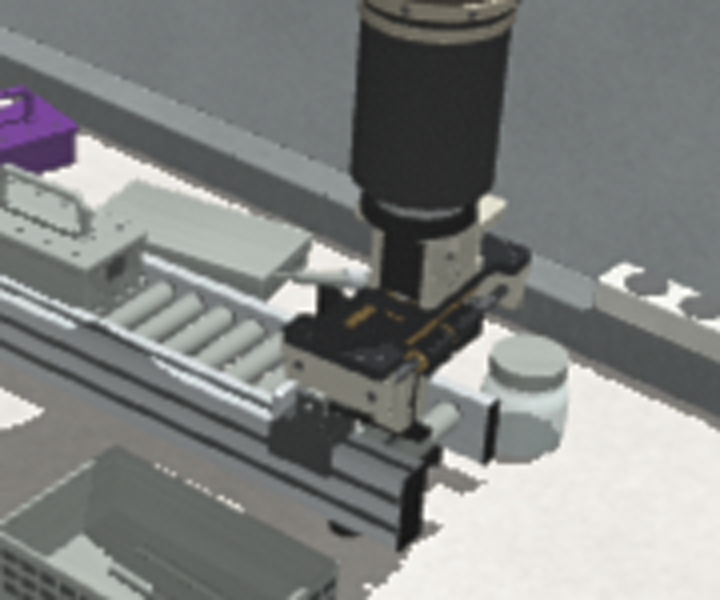

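The picture shows the fingers holding the lever nearly flat at (400,425), with the saddle still at (305,430). I'll press on to its hard end.

Call:
{"fn": "jog_arm", "kwargs": {"slide": [[0,0,0.03],[0,0,0.03],[0,0,0]], "rotation": [[0,0,0],[0,0,0],[0,0,0]]}}

```text
time: 7.55
tool_pos: [582.3, -279.4, 112.0]
tool_rot: [-179.9, -0.1, -84.5]
force: [-6.1, 1.1, 16.9]
grip_width: 0.2
grip_force: 8.4
```

Call:
{"fn": "jog_arm", "kwargs": {"slide": [[0,0,0.03],[0,0,0]], "rotation": [[0,0,0],[0,0,0]]}}

```text
time: 7.8
tool_pos: [582.3, -279.5, 111.5]
tool_rot: [-179.9, -0.1, -84.5]
force: [-8.4, 2.7, 23.4]
grip_width: 0.3
grip_force: 11.9
```

Call:
{"fn": "jog_arm", "kwargs": {"slide": [[0,0,-0.3],[0,0,-0.7],[0,0,-0.9],[-0.6,-0.1,-0.9],[-0.8,-0.2,-0.6],[-0.8,-0.2,-0.3],[-0.8,-0.2,0],[-0.7,-0.2,0],[0,0,0]], "rotation": [[0,0,0],[0,0,0],[0,0,0],[0,0,0],[0,0,0],[0,0,0],[0,0,0],[0,0,0],[0,0,0]], "fingers": 1}}

```text
time: 8.93
tool_pos: [609.4, -87.9, 292.7]
tool_rot: [180.0, 0.0, -84.4]
force: [-0.3, -0.4, -0.1]
grip_width: 84.5
grip_force: 0.0
```

```bash
sed -i "s/'w1.npz','w2.npz','scene.npz','side.npz'/'w2.npz',/" fit3.py; python3 fit3.py
```

```text
w2.npz near rail 4962 [ 541.1 -324.9   71.6] [569.2  95.9  75.3]
  edges: slope deg 0.05 [541.6 568.4]
w2.npz arm top 581 [ 590.2 -245.   100. ] [ 652.  -234.8  104.8]
w2.npz saddle/lever 1957 [ 537.8 -323.6  101.1] [ 577.8 -237.2  112.7]
w2.npz bench 51657 [ 311.1 -352.9   -2.6] [795.6 173.8   6.3]
w2.npz lid 2101 [574.8 -29.3 106.4] [653.2  84.4 110.8]
w2.npz handle 215 [609.5   4.3 138.6] [618.   39.5 146.4]
  slope -0.07 mean [613.6  20.3 143.8]
  tray ((495.7235412597656, 117.53767395019531), (56.94596862792969, 12.621806144714355), 89.1004409790039)
```

Call:
{"fn": "jog_arm", "kwargs": {"slide": [[-0.6,-0.1,0],[-0.8,-0.1,0],[-0.8,-0.1,0],[-0.8,0,0.3],[-0.6,0,0.6],[-0.28,0,0.8],[0,0,0.6],[0,0,0.3],[0,0,0]], "rotation": [[0,0,0.02],[0,0,0],[0,0,0],[0,0,0],[0,0,0],[0,0,0],[0,0,0],[0,0,0],[0,0,0]]}}

```text
time: 10.1
tool_pos: [605.9, 103.2, 162.4]
tool_rot: [179.9, -0.0, -84.8]
force: [0.7, -0.4, 1.2]
grip_width: 87.4
grip_force: 0.0
```

```bash
python3 - <<'E'
from h import *
from fit3 import F
im,d,p,W=grab('wrist'); save('w4',im); s=manip.read_state(); print(s['tool_pos'],F(np.array([s['tool_pos']])))
im,d,p,W=grab('scene'); save('sc4',cv2.resize(im[135:270,220:420],None,fx=3.9,fy=3.9,interpolation=cv2.INTER_CUBIC))
for n in ('side','scene'):
    im,d,p,W=grab(n); P=cloud(d,p,W).reshape(-1,3); P=F(P[np.isfinite(P).all(1)])
    S=P[(abs(P[:,0]-614)<60)&(abs(P[:,1]-50)<110)&(abs(P[:,2]-110)<5)]; print(n,len(S),S.min(0),S.max(0))
E
```

```text
[606.57232701 103.50969314 163.5798445 ] [[613.62146018  45.96681485 163.5798445 ]]
side 575 [569.64586723 -31.70409387 105.00419017] [654.07503434 129.54797398 114.91948569]
scene 347 [571.16473924 -32.41580382 105.05386807] [657.8411232  130.36888417 114.99532454]
```

View pics/w4.png

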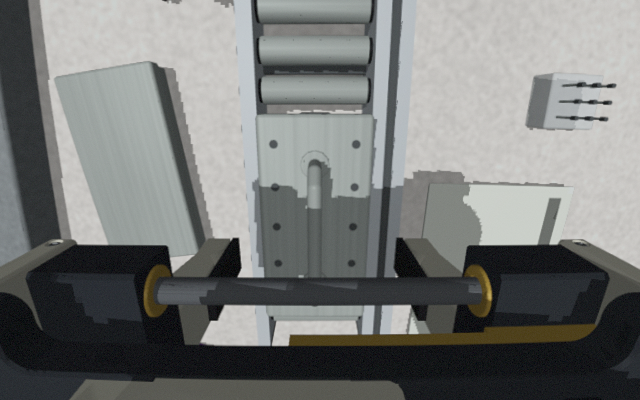

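The wrist view shows the handle at col 315, midway between the fingers (238 and 397), with nothing else between them. Lowering and closing.

Call:
{"fn": "jog_arm", "kwargs": {"slide": [[-0.06,0,0.3],[0,0,0.3],[0,0,0.16],[0,0,0]], "rotation": [[0,0,0],[0,0,0],[0,0,0],[0,0,0]]}}

```text
time: 10.8
tool_pos: [605.3, 106.8, 123.9]
tool_rot: [179.9, -0.0, -84.7]
force: [-0.2, 0.8, 0.2]
grip_width: 87.4
grip_force: 0.0
```

Call:
{"fn": "jog_arm", "kwargs": {"slide": [[0,0,0],[0,0,0],[0,0,0],[0,0,0],[0,0,0],[0,0,0],[0,0,0],[0,0,0]], "rotation": [[0,0,0],[0,0,0],[0,0,0],[0,0,0],[0,0,0],[0,0,0],[0,0,0],[0,0,0]], "fingers": -1}}

```text
time: 11.8
tool_pos: [605.8, 107.1, 125.1]
tool_rot: [180.0, -0.0, -84.7]
force: [-0.4, 0.5, -0.4]
grip_width: 13.0
grip_force: 0.0
```

Call:
{"fn": "jog_arm", "kwargs": {"slide": [[0,0,0],[0,0,0],[0,0,0]], "rotation": [[0,0,0],[0,0,0],[0,0,0]]}}

```text
time: 12.18
tool_pos: [606.4, 107.2, 125.3]
tool_rot: [-179.9, 0.0, -84.7]
force: [3.0, 0.8, 0.1]
grip_width: 7.4
grip_force: 30.0
```

Call:
{"fn": "jog_arm", "kwargs": {"slide": [[0.05,0,0],[0.1,0,0],[0.15,0,0],[0.2,0,0],[0.2,0,0],[0.2,0,0],[0.2,0,0],[0.2,0,0],[0.2,0,0],[0.2,0,0]], "rotation": [[0,0,0],[0,0,0],[0,0,0],[0,0,0],[0,0,0],[0,0,0],[0,0,0],[0,0,0],[0,0,0],[0,0,0]]}}

```text
time: 13.42
tool_pos: [614.0, 21.8, 125.3]
tool_rot: [-180.0, 0.0, -84.7]
force: [4.1, 0.4, 4.3]
grip_width: 7.8
grip_force: 30.0
```

Call:
{"fn": "jog_arm", "kwargs": {"slide": [[0.2,0,0],[0.2,0,0],[0.2,0,0],[0.2,0,0],[0.2,0,0],[0.2,0,0],[0.2,0,0],[0.2,0,0],[0.15,0,0],[0.1,0,0]], "rotation": [[0,0,0],[0,0,0],[0,0,0],[0,0,0],[0,0,0],[0,0,0],[0,0,0],[0,0,0],[0,0,0],[0,0,0]]}}

```text
time: 14.68
tool_pos: [622.5, -70.3, 125.3]
tool_rot: [-180.0, -0.0, -84.7]
force: [4.1, 1.6, 5.6]
grip_width: 7.8
grip_force: 30.0
```

Call:
{"fn": "jog_arm", "kwargs": {"slide": [[0.05,0,0],[0,0,0],[0,0,0]], "rotation": [[0,0,0],[0,0,0],[0,0,0]]}}

```text
time: 15.05
tool_pos: [622.7, -72.7, 125.3]
tool_rot: [-180.0, -0.0, -84.7]
force: [4.7, -1.1, 4.6]
grip_width: 8.1
grip_force: 30.0
```

```bash
python3 - <<'E'
from h import *
from fit3 import F
s=manip.read_state(); print(s['tool_pos'],F(np.array([s['tool_pos']])),s['force'],s['grip_width'],s['grip_force'])
im,d,p,W=grab('wrist'); P=cloud(d,p,W).reshape(-1,3); P=F(P[np.isfinite(P).all(1)])
def roi(x0,x1,y0,y1,z0,z1): return P[(P[:,0]>x0)&(P[:,0]<x1)&(P[:,1]>y0)&(P[:,1]<y1)&(P[:,2]>z0)&(P[:,2]<z1)]
for t,r in(('arm',(585,655,-260,-228,98,106.)),('lid',(570,660,-228,-80,107,116)),('lidfront',(580,650,-232,-205,107,116)),('rail',(541,569,-320,-100,70,78))):
    S=roi(*r); print(t,len(S),np.percentile(S,[1,50,99],axis=0).round(1).tolist() if len(S) else '')
E
```

```text
[622.67934636 -72.72800895 125.29534413] [[ 613.07156313 -131.00454249  125.29534413]] [ 4.6690254  -1.09974098  4.61327433] 8.129789393023703 30.001384019851685
arm 2850 [[585.7, -244.6, 98.7], [618.6, -239.1, 102.8], [651.8, -233.9, 104.7]]
lid 16652 [[574.6, -208.9, 107.7], [614.5, -176.7, 109.6], [651.8, -130.7, 112.5]]
lidfront 1073 [[580.7, -209.5, 107.1], [616.0, -207.3, 109.2], [649.2, -205.2, 111.2]]
rail 6788 [[541.5, -237.0, 71.8], [554.3, -184.6, 73.4], [568.5, -113.0, 75.1]]
```

Call:
{"fn": "jog_arm", "kwargs": {"slide": [[0.04,0,0],[0.06,0,0],[0.06,0,0],[0.06,0,0],[0.06,0,0],[0.06,0,0],[0.04,0,0],[0.02,0,0],[0,0,0]], "rotation": [[0,0,0],[0,0,0],[0,0,0],[0,0,0],[0,0,0],[0,0,0],[0,0,0],[0,0,0],[0,0,0]]}}

```text
time: 16.23
tool_pos: [624.5, -92.5, 125.3]
tool_rot: [-180.0, -0.0, -84.7]
force: [5.1, 0.6, 6.1]
grip_width: 8.1
grip_force: 30.0
```

Call:
{"fn": "jog_arm", "kwargs": {"slide": [[0.02,0,0],[0.02,0,0],[0,0,0]], "rotation": [[0,0,0],[0,0,0],[0,0,0]]}}

```text
time: 16.6
tool_pos: [624.7, -94.5, 125.3]
tool_rot: [-180.0, -0.0, -84.7]
force: [5.2, 1.2, 5.7]
grip_width: 7.9
grip_force: 30.0
```

Call:
{"fn": "jog_arm", "kwargs": {"slide": [[0.02,0,0],[0,0,0]], "rotation": [[0,0,0],[0,0,0]]}}

```text
time: 16.85
tool_pos: [624.8, -95.4, 125.3]
tool_rot: [-180.0, -0.0, -84.7]
force: [5.0, 1.1, 5.0]
grip_width: 8.0
grip_force: 30.0
```

Call:
{"fn": "jog_arm", "kwargs": {"slide": [[0.02,0,0],[0,0,0]], "rotation": [[0,0,0],[0,0,0]]}}

```text
time: 17.1
tool_pos: [624.9, -96.4, 125.3]
tool_rot: [-180.0, -0.0, -84.7]
force: [5.4, -0.4, 6.0]
grip_width: 8.3
grip_force: 30.0
```

Call:
{"fn": "jog_arm", "kwargs": {"slide": [[0.02,0,0],[0,0,0]], "rotation": [[0,0,0],[0,0,0]]}}

```text
time: 17.35
tool_pos: [625.0, -97.1, 125.3]
tool_rot: [-180.0, 0.0, -84.7]
force: [4.3, 1.8, 5.7]
grip_width: 7.6
grip_force: 30.0
```

Call:
{"fn": "jog_arm", "kwargs": {"slide": [[0.02,0,0],[0,0,0]], "rotation": [[0,0,0],[0,0,0]]}}

```text
time: 17.6
tool_pos: [625.0, -97.3, 125.3]
tool_rot: [-180.0, 0.1, -84.7]
force: [3.8, 4.9, 7.1]
grip_width: 7.7
grip_force: 30.0
```

The box is touching the stop. I'll hold briefly, ease off, and lift a little. Meanwhile I'll fit the tray from stored data.

Call:
{"fn": "jog_arm", "kwargs": {"slide": [[0,0,0],[0,0,0],[0,0,0],[-0.01,0,0],[0,0,0],[0,0,-0.05],[0,0,-0.1],[0,0,-0.15],[0,0,-0.2],[0,0,-0.2]], "rotation": [[0,0,0],[0,0,0],[0,0,0],[0,0,0],[0,0,0],[0,0,0],[0,0,0],[0,0,0],[0,0,0],[0,0,0]]}}

```text
time: 18.85
tool_pos: [624.5, -97.7, 160.8]
tool_rot: [180.0, -0.0, -84.7]
force: [-0.4, 0.2, -4.7]
grip_width: 7.8
grip_force: 30.0
```

```bash
python3 - <<'E'
from h import *
for f in('w1.npz','side.npz','scene.npz'):
    P=np.load(f)['P'].reshape(-1,3); P=P[np.isfinite(P).all(1)]
    for zl,zh in((16,26),):
        S=P[(P[:,0]>320)&(P[:,0]<500)&(P[:,1]>60)&(P[:,1]<350)&(P[:,2]>zl)&(P[:,2]<zh)]
        M=np.zeros((200,300),np.uint8); M[(S[:,0]-310).astype(int),(S[:,1]-55).astype(int)]=255
        D=cv2.dilate(M,np.ones((9,9))); n,L,st,_=cv2.connectedComponentsWithStats(D)
        for i in range(1,n):
            if st[i,4]>1500:
                v,u=np.nonzero((L==i)&(M>0)); r=cv2.minAreaRect(np.stack([v+310,u+55],1).astype(np.float32)); print(f,len(v),np.round(r[0],1),np.round(r[1],1),round(r[2],1))
s=manip.read_state(); print(s['tool_pos'],s['force'],s['grip_force'],s['torque'])
im,d,p,W=grab('side'); save('side5',cv2.resize(im[150:300,195:455],None,fx=3,fy=3,interpolation=cv2.INTER_CUBIC))
E
```

```text
w1.npz 5026 [407.8 203.6] [155.1 245.6] 3.8
side.npz 581 [408.1 203. ] [158.4 252.1] 3.7
scene.npz 334 [406.4 201.8] [161.7 247. ] 4.0
[624.54431852 -97.72703292 160.76482942] [-0.37375246  0.18880519 -4.73407467] 29.999229311943054 [ 0.05345568 -0.1028476   0.00423153]
```

View pics/side5.png

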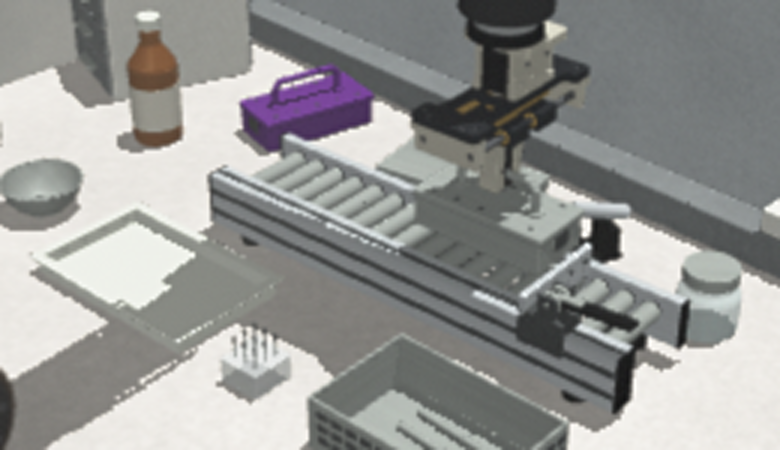

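The box is off the rollers and level, the lever is down at (605,312), the stop stands, and the tray is clear at (150,270). The tray fits at about (408,203), yaw 3.8°. Carrying the box over.

Call:
{"fn": "jog_arm", "kwargs": {"slide": [[0,0,-0.2],[0,0,-0.2],[-0.1,0.06,-0.2],[-0.2,0.12,-0.1],[-0.35,0.2,0],[-0.45,0.26,0],[-0.5,0.29,0],[-0.5,0.29,0],[-0.5,0.29,0],[-0.5,0.29,0]], "rotation": [[0,0,0],[0,0,0],[0,0,0],[0,0,0],[0,0,0],[0,0,0],[0,0,0],[0,0,0],[0,0,0],[0,0,0]]}}

```text
time: 20.15
tool_pos: [519.0, 49.9, 194.8]
tool_rot: [180.0, 0.0, -84.7]
force: [0.2, 0.2, -4.4]
grip_width: 8.0
grip_force: 30.0
```

Call:
{"fn": "jog_arm", "kwargs": {"slide": [[-0.5,0.29,0],[-0.5,0.29,0],[-0.5,0.29,0],[-0.5,0.29,0],[-0.45,0.26,0],[-0.35,0.21,0],[-0.25,0.15,0],[-0.15,0.09,0],[-0.1,0.06,0],[0,0,0]], "rotation": [[0,0,0],[0,0,0],[0,0,0],[0,0,0],[0,0,0],[0,0,0],[0,0,0],[0,0,0],[0,0,0],[0,0,0.15]]}}

```text
time: 21.4
tool_pos: [409.5, 204.0, 195.0]
tool_rot: [180.0, -0.0, -86.3]
force: [-0.1, -0.3, -4.8]
grip_width: 8.0
grip_force: 30.0
```

```bash
python3 - <<'E'
from h import *
s=manip.read_state(); print(s['tool_pos'],s['tool_rot'],s['force'],s['grip_force'])
im,d,p,W=grab('side'); P=cloud(d,p,W).reshape(-1,3); P=P[np.isfinite(P).all(1)]
c=s['tool_pos']
S=P[(abs(P[:,0]-c[0])<60)&(abs(P[:,1]-c[1])<100)&(P[:,2]<c[2]-5)&(P[:,2]>c[2]-62)]; r=cv2.minAreaRect(S[:,:2].astype(np.float32)); print(r,S[:,2].min(),len(S))
im,d,p,W=grab('wrist'); save('w6',im)
P=cloud(d,p,W).reshape(-1,3); P=P[np.isfinite(P).all(1)]
S=P[(P[:,0]>330)&(P[:,0]<495)&(P[:,1]>75)&(P[:,1]<330)&(P[:,2]>16)&(P[:,2]<26)]; r=cv2.minAreaRect(S[:,:2].astype(np.float32)); print('tray',r,S.min(0),S.max(0))
E
```

```text
[409.53477387 203.96178525 195.01859236] [ 1.79997921e+02 -5.18983996e-03 -8.62874483e+01] [-0.13855946 -0.29512951 -4.84281736] 29.998715221881866
((406.3898010253906, 200.90603637695312), (82.85861206054688, 168.1837615966797), 4.592798233032227) 137.39839918702557 1065
tray ((410.78271484375, 179.20335388183594), (154.59930419921875, 194.320068359375), 3.579106330871582) [330.02429538  77.44973184  16.02478164] [493.30285177 280.79062577  23.76411237]
```

View pics/w6.png

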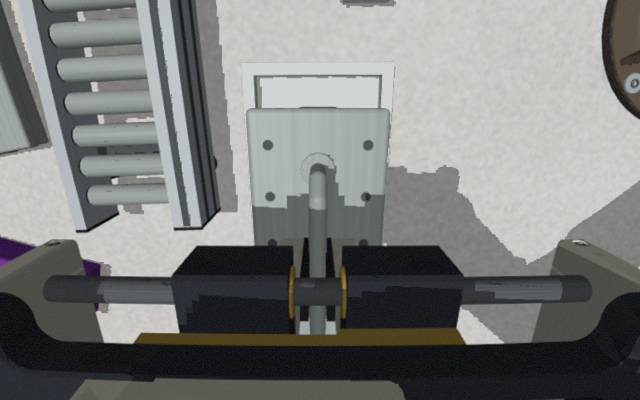

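The box sits centred over the tray in the wrist view (box cols 247-390, tray cols 243-394, both centred on 318). Lowering.

Call:
{"fn": "jog_arm", "kwargs": {"slide": [[0,0,0.1],[0,0,0.25],[0,0,0.35],[0,0,0.4],[0,0,0.4],[0,0,0.35],[0,0,0.25],[0,0,0.15],[0,0,0.05],[0,0,0]], "rotation": [[0,0,0],[0,0,0],[0,0,0],[0,0,0],[0,0,0],[0,0,0],[0,0,0],[0,0,0],[0,0,0],[0,0,0]]}}

```text
time: 22.75
tool_pos: [409.8, 204.1, 80.3]
tool_rot: [-180.0, 0.0, -86.2]
force: [0.4, 0.4, -4.9]
grip_width: 7.8
grip_force: 30.0
```

Call:
{"fn": "jog_arm", "kwargs": {"slide": [[0,0,0.06],[0,0,0.06],[0,0,0.06],[0,0,0.04],[0,0,0.02],[0,0,0.02],[0,0,0]], "rotation": [[0,0,0],[0,0,0],[0,0,0],[0,0,0],[0,0,0],[0,0,0],[0,0,0]]}}

```text
time: 23.62
tool_pos: [409.6, 203.9, 67.0]
tool_rot: [180.0, -0.0, -86.2]
force: [-0.6, 0.8, -4.9]
grip_width: 8.0
grip_force: 30.0
```

Call:
{"fn": "jog_arm", "kwargs": {"slide": [[0,0,0.02],[0,0,0.02],[0,0,0]], "rotation": [[0,0,0],[0,0,0],[0,0,0]]}}

```text
time: 24.0
tool_pos: [409.5, 203.9, 65.0]
tool_rot: [180.0, -0.0, -86.2]
force: [-1.0, -0.6, -3.8]
grip_width: 7.3
grip_force: 30.0
```

Call:
{"fn": "jog_arm", "kwargs": {"slide": [[0,0,0.02],[0,0,0]], "rotation": [[0,0,0],[0,0,0]]}}

```text
time: 24.25
tool_pos: [409.6, 204.0, 64.1]
tool_rot: [-180.0, 0.0, -86.2]
force: [0.4, 0.1, -4.8]
grip_width: 8.3
grip_force: 30.0
```

Call:
{"fn": "jog_arm", "kwargs": {"slide": [[0,0,0.01],[0,0,0.01],[0,0,0]], "rotation": [[0,0,0],[0,0,0],[0,0,0]]}}

```text
time: 24.62
tool_pos: [409.7, 204.0, 63.9]
tool_rot: [-180.0, 0.0, -86.2]
force: [-4.8, -1.3, 9.4]
grip_width: 8.2
grip_force: 30.0
```

Call:
{"fn": "jog_arm", "kwargs": {"slide": [[0,0,-0.005],[0,0,0]], "rotation": [[0,0,0],[0,0,0]]}}

```text
time: 24.88
tool_pos: [409.7, 204.0, 63.9]
tool_rot: [-180.0, 0.0, -86.2]
force: [-3.5, -1.8, 7.1]
grip_width: 7.9
grip_force: 30.0
```

Call:
{"fn": "jog_arm", "kwargs": {"slide": [[0,0,0],[0,0,0],[0,0,0],[0,0,0],[0,0,0],[0,0,0]], "rotation": [[0,0,0],[0,0,0],[0,0,0],[0,0,0],[0,0,0],[0,0,0]], "fingers": 0.2}}

```text
time: 25.62
tool_pos: [409.6, 203.9, 63.3]
tool_rot: [180.0, -0.0, -86.2]
force: [-0.2, -0.4, 0.1]
grip_width: 51.9
grip_force: 0.0
```

Call:
{"fn": "jog_arm", "kwargs": {"slide": [[0,0,-0.1],[0,0,-0.3],[0,0,-0.5],[0,0,-0.7],[0,0,-0.8],[0,0,-0.8],[0,0,-0.8],[0,0,-0.4],[0,0,0]], "rotation": [[0,0,0],[0,0,0],[0,0,0],[0,0,0],[0,0,0],[0,0,0],[0,0,0],[0,0,0],[0,0,0]]}}

```text
time: 26.75
tool_pos: [410.1, 204.4, 285.2]
tool_rot: [-179.8, 0.1, -86.2]
force: [-0.1, 0.5, -0.5]
grip_width: 52.7
grip_force: 0.0
```

```bash
python3 - <<'E'
from h import *
im,d,p,W=grab('side'); P=cloud(d,p,W).reshape(-1,3); save('side7',cv2.resize(im[130:310,195:455],None,fx=3,fy=3,interpolation=cv2.INTER_CUBIC))
P=P[np.isfinite(P).all(1)]
S=P[(abs(P[:,0]-409)<65)&(abs(P[:,1]-204)<105)&(P[:,2]<58)&(P[:,2]>40)]; print(cv2.minAreaRect(S[:,:2].astype(np.float32)),np.median(S[:,2]))
A=np.c_[S[:,:2]-S[:,:2].mean(0),np.ones(len(S))]; print(np.linalg.lstsq(A,S[:,2],rcond=None)[0])
E
```

```text
((407.6443786621094, 202.12619018554688), (84.70309448242188, 166.32815551757812), 3.7665047645568848) 50.03355606653167
[2.14962555e-02 1.12032592e-02 4.96185574e+01]
```

View pics/side7.png

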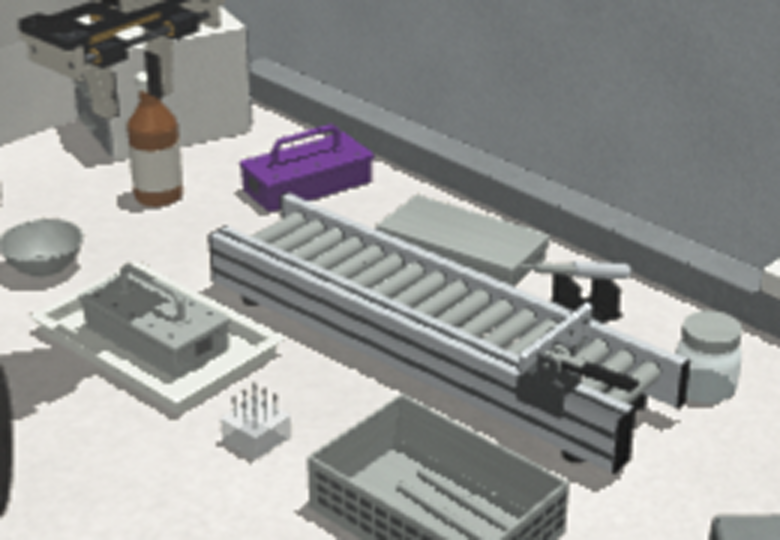

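The picture shows the box flat in the tray at (155,320), the lever down at (600,370), the stop in place and the bystanders undisturbed. Handing in.

```bash
python3 -c "
from rig import manip
print(manip.close_job())"
```

```text
the job is handed in; nothing more can be done
None
```

The stop is locked where it stood, the box was rolled against it, lifted off level and set flat in the white tray; nothing else looked disturbed in the last picture, and the job was handed in after about 27 s.

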